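# Clamp the re-glued travel mirror in the one-hand bar clamp

### The job

The frame of the folded travel mirror has just been glued: stand the mirror upright and centred on the clamp's two wooden rails, its broad faces towards the jaws, and let go of it. Then squeeze the clamp's pair of orange grips together and let them spring back, again and again, until the sliding jaw holds the mirror firmly against the fixed jaw; squeeze gently, because too much clamping cracks the glass. Move the jaw only with the grips, leave everything else on the dresser alone, and finish with the grips released.

Things in the scene. Friction and masses are not known exactly. Their poses are not given: they have to be found in the camera images.
- mirror: Folded travel mirror, a white plastic slab standing on edge with a silvery glass panel on one broad face: 24 mm thick (its x), 62 mm wide (its y), 80 mm tall (z), about 180 g. Origin: centre of its underside. Easy to hold across the 62 mm width from above. It may stand on the left or the right of the clamp.
- clamp: Bar clamp on a plywood board (255 x 100 x 18 mm, x -140 to 115 mm), fixed to the dresser. Origin: underside of the board, below the fixed jaw's face; x runs along the bar from fixed to sliding jaw, z up. The mirror stands on two wooden rails: tops at z = 34 mm, x = 0 to 105 mm, 12 to 40 mm either side of the bar. Behind the fixed jaw a black housing (top z = 50 mm) carries two orange grips.
- clamp_anvil: Fixed jaw of the clamp: orange plate with a black rubber face, 14 mm thick (clamp x -14 to 0), 48 mm wide, z = 36 to 94 mm. Its origin is the clamp's origin, with the same axes.
- clamp_jaw: Sliding jaw: the same plate, rubber face towards the fixed jaw, on the steel bar that runs below the rail tops. Origin: below its rubber face, at the underside of the board, axes as the clamp's; the plate lies at x = 0 to 14 mm from it. Starts 60 to 80 mm from the fixed jaw. The ratchet draws it only towards the fixed jaw; a friction lock keeps it there.
- clamp_bed (a point): Where the middle of the mirror's underside should go: on the rails (34 mm up), midway across, 34 mm from the face of the fixed jaw. A few mm do not matter, as the jaw pushes the mirror along.
- clamp_squeeze (a point): Point midway between the two orange grips, 135 mm above the dresser, 88 mm behind the fixed jaw's face: pinch here from above, fingers closing along clamp x. Grips: upright plates, each 10 mm thick, 30 mm wide, z 55 to 150 mm, fixed steel stem between. 60 mm over their outer faces at rest, 38 mm fully squeezed; both move in equally. 41 mm free between front grip and fixed jaw.
- clamp_trigger (a joint): Travel of each of the two geared grips in m: 0 at rest, 0.011 fully squeezed; both spring back to 0 when let go. The jaw moves 2 mm for each 1 mm of it, after up to 7 mm (of jaw travel) idle, damped so that it creeps in steadily; a full squeeze advances the jaw about 19 mm. Let them spring back fully between squeezes.
- clamp_grip: Rear orange grip. Origin: mid-thickness, level with the board's underside. Forces: moving the free jaw takes a pinch of about 12 N; once the mirror is held, the jaw presses it with about the pinch minus 10 N. A pinch of 20 to 25 N is right, over 35 N endangers the glass. If such a pinch stalls with the grips still over 48 mm across, the mirror is firm; else squeeze again.
- vase: Empty blue glass bud vase, 140 mm tall, 68 mm widest. Bystander. Origin: centre of its foot.
- bell: White ceramic bell painted with flowers, 94 mm tall, 76 mm across its mouth. Bystander. Origin: centre of its underside.
- dispenser: Green round toothpick dispenser with a white push-button on top, 48 mm diameter, 95 mm tall. Bystander. Origin: centre of its underside.
- key_bowl: Steel key bowl, 110 mm across, 40 mm tall, beyond the clamp. Bystander. Origin: centre of its underside.
- hairbrush: Flat wooden-handled clothes brush with a grey head, lying beyond the clamp, 200 mm long. Bystander.
There are look-alikes about, which are no part of the job. Of the things that look like the mirror, the largest one is meant.

How it is judged:
By the outcome, as a careful person would: the job done as asked, in the order asked, and still so for the second after the job is handed in, with the robot touching nothing.
It also fails if it takes over 59 s, if anything falls off the work surface, if the arm or the gripper's body presses on something with over 40 N, if the wrist force passes 120 N, or if a joint passes its speed limit or range.

### The arm

A 6-joint arm with a two-finger parallel gripper is mounted at the origin on the work surface. World frame = base frame: x ahead of the robot, y to its left, z up, the work surface at z = 0. Lengths are in mm, angles in rad, forces in N, time in s.
With the tool pointing down it reaches from about 275 to 1000 mm from the base axis. Payload 8.4 kg.
Tool frame: the origin (TCP) lies between the finger pads; the fingertips stand 22 mm ahead of it and the grasp point (between the pads) lies 3 mm ahead of it; z points along the fingers, y is the line along which they close (so a half turn about z gives the same grasp; the last joint's range is limited). The gripper opens to 85 mm and grips with 20 to 120 N. Pads are 22 mm wide; open, the fingers measure 114 mm over their backs; the gripper's body (76 mm by 85 mm) begins 54 mm behind the grasp point. The pads swing forward as they close: fully open they stand 13 mm farther back than shut.
Start: joints at [1.32, 0.353, 1.633, -0, 1.155, -0.002], TCP at [153.899, 605.758, 253.281] pointing down, gripper open.
Joint ranges: [-2.63, 2.63], [-0.92, 2.1], [0.06, 2.66], [-1.3, 4.44], [0, 2.69], [-3.02, 3.02]. Speed limits (rad/s): [2.22, 2.22, 2.79, 3.14, 3.14, 3.14].

### API

Orientations are given as [roll, pitch, yaw] about the fixed x, y, z axes, in that order (R = Rz(yaw) Ry(pitch) Rx(roll)).
In Python, from rig import r, grab_frame gives the robot as it stands.
- The arm moves only by the shell command python3 -m inch 'ROWS' [FORCE]. ROWS is JSON, a list of rows, each a list of 7 numbers: the turn, a rotation vector about the tool's x, y, z as a fraction of full scale, then the shift along the tool's x, y, z as a fraction of full scale, then the closure, from 0 (fully open) to 1 (shut). In form: [[rx, ry, rz, dx, dy, dz, fingers], ...]. A call has 1 to 8 rows; each row shifts and turns the commanded pose from where the row before left it, along the tool's axes as they then stand; what a row does not reach is not made up. Full scale, the value 1, is 2.5 cm for a shift and pi rad for a turn. A row lasts 1/12 s, in which the tool goes at most 41.7 mm and 7.16 degrees, less where a joint would pass 70% of its speed; a pose out of reach is approached as far as the arm can. A call with a number of a shift or a turn outside -1 to 1 is refused whole. A call with a gripper value outside its range is refused whole. The fingers move at their own pace and stop on an object; FORCE is the grip in N (left out, the last holds). Time passes only in rows, so rows that do not move let the fingers close. It gives the time, the measured TCP pose, the force, the opening and the grip force at its end, in the units of the state.
- r.sense(): the state, without advancing time (a new reading comes with each control period).
- grab_frame(name): name is "scene" or "top" or "wrist"; returns a dict with "pixels" (400x640x3 uint8, red, green, blue), "z_map" (400x640 float32, mm along the optical axis (not along the pixel's ray), 0 where there is no reading), "vertical_fov" (degrees; the focal length in pixels is half the picture's height over the tangent of half this angle, whatever the lens; pixels are square), "cx", "cy" (the principal point, pixels), "cam_to_world" (4x4, takes a point from camera to world coordinates). Camera axes: x right, y down, z forward; pixel columns grow to the right and rows downward; lengths in mm; the calibration is good to about 2 mm. The wrist camera is an equidistant fisheye: a pixel r from the principal point sees the ray r / f radians off the axis. A picture is of the moment at which its call begins.
- r.sign_off(): hands the job in; it is judged then, once.
The state is a dict: "clock": time; "qpos": joint angles; "qvel": joint speeds; "joint_efforts": joint torques, N m; "eef_pos": TCP position; "tcp_rot": TCP orientation; "contact_force": force on the tool from outside, world axes, zero at the start; "wrist_torque": the same for the moment, N m; "opening": opening from 0.0 (shut) to 1.0 (fully open); "grasp_force": force on a finger pad.
Only numpy, scipy, OpenCV 4.12 (cv2) and the standard library are available. Lean on these libraries where they do the work, as an engineer would, in place of code of your own. Each camera call takes 0.05 s, during which the arm holds its last target. There are 200 camera calls.

## Working session

There is one attempt and no reset: what is moved stays moved. The work goes in short steps, Python scripts to look and compute and a shell command to move; the robot and the scene stay as the last step left them, time stands still between calls to the robot, and variables do not carry over. Pictures are saved under pics/ and viewed, at most 10 in all, crops included, and the job is handed in when it is done.

```bash
ls; mkdir -p pics
cat > h.py <<'E'
import numpy as np, cv2
from rig import r, grab_frame
def save(fr,name): cv2.imwrite('pics/'+name, cv2.cvtColor(fr['pixels'],cv2.COLOR_RGB2BGR))
def cloud(fr):
    h,w=fr['z_map'].shape; f=h/2/np.tan(np.radians(fr['vertical_fov'])/2)
    u,v=np.meshgrid(np.arange(w),np.arange(h)); z=fr['z_map'].astype(float)
    P=np.stack([(u-fr['cx'])/f*z,(v-fr['cy'])/f*z,z,np.ones_like(z)],-1)
    W=(P@np.array(fr['cam_to_world']).T)[...,:3]; W[z==0]=np.nan
    return W
E
python3 - <<'E'
from h import *
s=r.sense();print(s)
for n in('scene','top'):
    f=grab_frame(n);save(f,n+'0.png');np.savez('/tmp/%s0.npz'%n,W=cloud(f),p=f['pixels'])
    print(n,f['vertical_fov'],np.round(f['cam_to_world'],3).tolist())
E
```

```text
pics
{'clock': 0.0, 'qpos': array([ 1.31958168e+00,  3.53649758e-01,  1.63415689e+00,  3.69577450e-06,
        1.15523461e+00, -2.37849508e-03]), 'qvel': array([-6.41509527e-04, -9.22297524e-05,  1.01820956e-03, -1.36612338e-03,
       -1.25711307e-03, -2.79873642e-04]), 'joint_efforts': array([-9.53166455e-04, -6.05247188e+01, -3.42071378e+01,  3.01471061e-05,
        9.26936249e-03, -5.29559799e-06]), 'eef_pos': array([153.79170359, 605.29828862, 252.55093544]), 'tcp_rot': array([-3.14014406e+00, -6.82454806e-06,  2.89275500e+00]), 'contact_force': array([-0.45266677,  0.11407013, -0.33312718]), 'wrist_torque': array([-0.05389161, -0.01181515,  0.02218419]), 'grasp_force': 0.0, 'opening': 1.0004830814436232}
scene 54.96660411752528 [[-0.486, 0.534, -0.692, 1314.422], [0.874, 0.278, -0.399, 417.221], [-0.021, -0.798, -0.602, 757.594], [0.0, 0.0, 0.0, 1.0]]
top 55.28759941448373 [[-0.004, -0.986, 0.167, 426.277], [-1.0, 0.001, -0.017, -11.041], [0.017, -0.167, -0.986, 913.767], [0.0, 0.0, 0.0, 1.0]]
```

View pics/scene0.png

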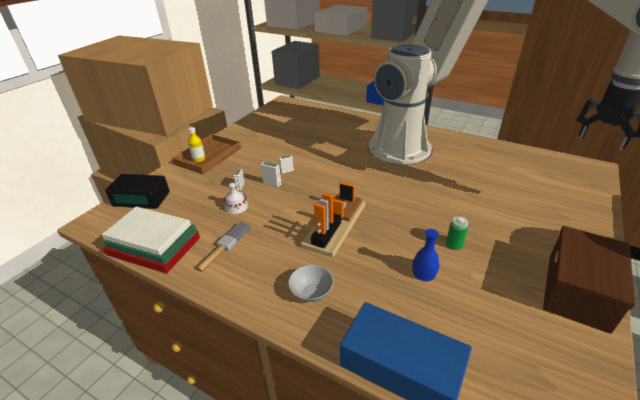

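View pics/top0.png

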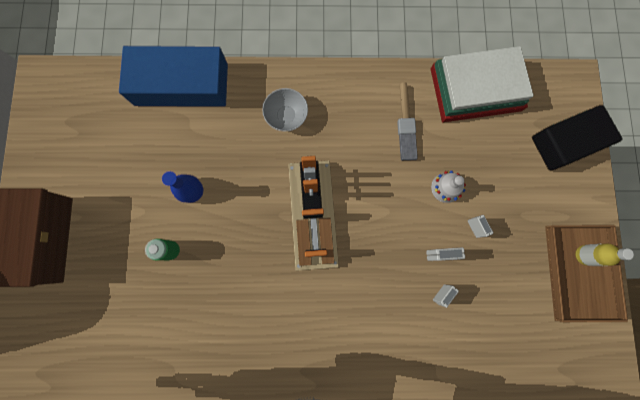

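The top view shows the clamp at (313,215), with its fixed jaw at about (313,211), sliding jaw at (316,253) and grips at (310,162)/(310,185). Three white mirror candidates stand at (480,227), (446,254) and (446,296). The bell is at (449,186), and the vase and dispenser are on the left.

Run:
```python
from h import *
from scipy import ndimage as N
for n in('top','scene'):
    d=np.load(f'/tmp/{n}0.npz');W=d['W'];hsv=cv2.cvtColor(d['p'],cv2.COLOR_RGB2HSV)
    ok=np.nan_to_num(W[...,2],nan=0)>12
    lab,k=N.label(ok)
    for i in range(1,k+1):
        m=lab==i
        P=W[m]
        if m.sum()<40 : continue
        c=np.median(P,0)
        if not(200<c[0]<800 and -450<c[1]<450): continue
        zt=np.percentile(P[:,2],98); T=P[P[:,2]>zt-8]
        q=cv2.minAreaRect(T[:,:2].astype(np.float32))
        v,u=np.nonzero(m)
        print(n,(int(u.mean()),int(v.mean())),m.sum(),'ztop',round(zt,1),'rect',np.round(q[0],1),np.round(q[1],1),round(q[2],1))
    om=(hsv[...,0]<13)&(hsv[...,1]>200)&(hsv[...,2]>120)&(np.nan_to_num(W[...,2])>30)
    lab,k=N.label(om)
    for i in range(1,k+1):
        P=W[lab==i]
        if len(P)<15: continue
        zt=np.percentile(P[:,2],95);T=P[P[:,2]>zt-5]; q=cv2.minAreaRect(T[:,:2].astype(np.float32))
        print(n,'orange',len(P),np.round(zt,1),np.round(q[0],1),np.round(q[1],1),round(q[2],1))
d=np.load('/tmp/top0.npz');W=d['W']
m=(abs(W[...,2]-18)<5)&(W[...,0]>250)&(W[...,0]<650)&(abs(W[...,1])<90)
# board
lab,k=N.label(m);s=N.sum(m,lab,range(1,k+1));P=W[m][:,:2].astype(np.float32)
print(cv2.minAreaRect(P))
cv2.imwrite('pics/crop.png',cv2.resize(cv2.cvtColor(d['p'][140:320,280:500],cv2.COLOR_RGB2BGR),None,fx=3.3,fy=3.3,interpolation=cv2.INTER_CUBIC))
```

```text
top (406, 127) 950 ztop 22.7 rect [ 771.9 -232.4] [200.6  42. ] 1.2
top (312, 214) 4609 ztop 149.8 rect [613.2   5. ] [60.4 29.1] 4.7
top (449, 185) 737 ztop 91.7 rect [ 604.7 -326.5] [20.  20.1] 30.4
top (183, 185) 881 ztop 142.8 rect [597.  293.4] [29.7 29.1] 43.5
top (480, 225) 334 ztop 62.8 rect [ 507.1 -389.8] [45.7 18.3] 23.7
top (161, 248) 610 ztop 97.1 rect [456.  335.4] [37.1 34.2] 86.0
top (445, 253) 395 ztop 83.1 rect [ 443.4 -300.7] [24.  60.4] 3.7
top (445, 294) 317 ztop 63.2 rect [ 351.5 -300.3] [18.5 46.7] 50.9
scene (275, 168) 539 ztop 80.3 rect [ 445.8 -300.5] [23.8 61. ] 5.6
scene (235, 193) 547 ztop 88.5 rect [ 609.9 -325.4] [11.8 18.9] 31.3
scene (333, 218) 2418 ztop 147.0 rect [615.1   3.9] [62.1 28.4] 3.7
scene (457, 231) 505 ztop 93.3 rect [457.5 332. ] [34.8 38.4] 45.8
scene (225, 241) 531 ztop 20.7 rect [ 772.8 -232.9] [202.4  42.5] 2.8
scene (426, 257) 879 ztop 139.4 rect [598.8 291.9] [29.3 28.6] 32.2
scene (310, 279) 810 ztop 39.8 rect [790.2  64.5] [108.1 107. ] 21.9
((531.7735595703125, -1.4789962768554688), (241.51788330078125, 100.05628967285156), 4.415644645690918)
```

View pics/crop.png

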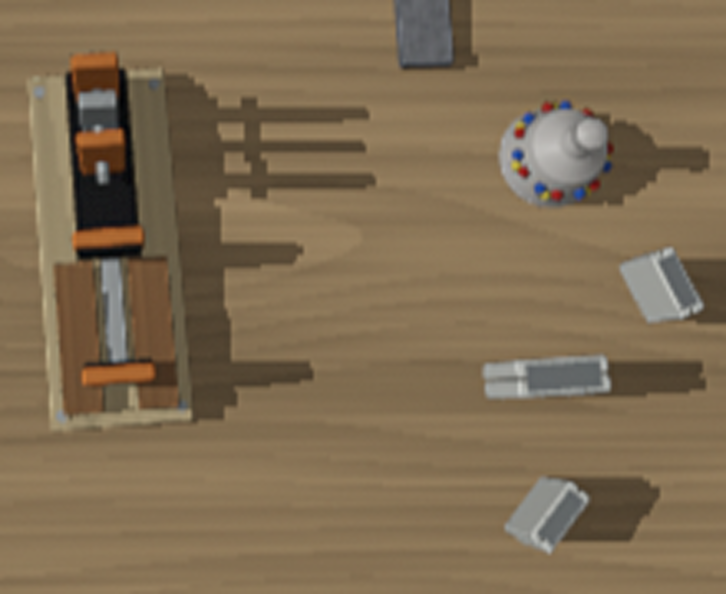

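The crop confirms that the long white mirror (crop ~(547,376)) is the largest, standing parallel to the clamp's jaws. The sliding jaw is at crop (118,374) and the fixed jaw at (108,238).

```bash
cat >> h.py <<'E'
def hexd(target,yaw=None):
    "tool-axis shift to a world TCP target in units of 25 mm, and the yaw to turn (rz) in fractions of pi"
    from scipy.spatial.transform import Rotation as Ro
    s=r.sense();R=Ro.from_euler('xyz',s['tcp_rot']).as_matrix()
    d=R.T@(np.array(target)-s['eef_pos'])/25
    print('shift',np.round(d,2),'rz',None if yaw is None else round(-((yaw-s['tcp_rot'][2]+np.pi)%(2*np.pi)-np.pi)/np.pi,4),'t',round(s['clock'],2))
E
python3 - <<'E'
from h import *
a=np.radians(184.5);c=np.array([np.cos(a),np.sin(a)]);e=np.array([-c[1],c[0]])
O=np.array([526.3,-2.4])
for n in('top','scene'):
    d=np.load(f'/tmp/{n}0.npz');W=d['W'];p=d['p'].astype(int)
    L=np.stack([(W[...,:2]-O)@c,(W[...,:2]-O)@e,W[...,2]],-1)
    org=(p[...,0]>1.6*p[...,1])&(p[...,1]>1.3*p[...,2])&(p[...,0]>110)
    for nm,lo,hi,z0,z1,o in(('grips',-130,-40,144,156,1),('anvil',-25,12,88,100,0),('jaw',45,110,88,100,0),('board',-150,140,14,22,0)):
        m=(L[...,0]>lo)&(L[...,0]<hi)&(abs(L[...,1])<60)&(L[...,2]>z0)&(L[...,2]<z1)
        Q=L[m]
        if len(Q)<5: print(n,nm,len(Q));continue
        q=cv2.minAreaRect(Q[:,:2].astype(np.float32))
        print(n,nm,len(Q),np.round(Q.min(0),1),np.round(Q.max(0),1),'ang',round(q[2],1),np.round(np.array(q[1]),1))
E
```

```text
top grips 203 [-117.4  -15.2  144.4] [-57.   14.1 154.1] ang 0.2 [60.4 29.1]
top anvil 140 [-13.7 -23.3  89.9] [ 0.6 22.9 98.1] ang 0.1 [14.3 46.2]
top jaw 144 [ 72.4 -23.2  90.5] [86.5 22.1 98. ] ang 0.1 [14.  45.4]
top board 2006 [-139.6  -50.6   14.2] [115.3  49.5  22. ] ang 89.9 [100.1 254.8]
scene grips 94 [-120.   -13.1  144.1] [-57.8  15.3 150.3] ang 89.2 [28.3 62.1]
scene anvil 42 [-16.3 -22.3  88.2] [ 1.2 11.1 95.8] ang 84.6 [33.7 16.4]
scene jaw 51 [ 70.9 -22.7  88.2] [87.  24.4 95. ] ang 88.4 [47.2 15.5]
scene board 636 [-143.5  -49.4   14. ] [112.5  51.2  21.8] ang 0.0 [255.9 100.6]
```

```bash
python3 -m inch '[[0,0,-0.035,0,0,0,0],[0,0,-0.035,0,0,0,0],[0,0,-0.0345,0,0,0,0],[0,0,0,-0.3,-1,0,0],[0,0,0,-0.3,-1,0,0],[0,0,0,-0.3,-1,0,0],[0,0,0,-0.3,-1,0,0],[0,0,0,-0.3,-1,0,0]]' 30
```

```text
clock: 0.77
eef_pos: [201.3, 482.7, 252.9]
tcp_rot: [-3.141, -0.0, -3.062]
contact_force: [0.7, 0.3, -0.1]
opening: 0.997
grasp_force: 0.0
```

```bash
A='x'; python3 -m inch '[[0,0,0,-0.227,-1,0,0],[0,0,0,-0.227,-1,0,0],[0,0,0,-0.227,-1,0,0],[0,0,0,-0.227,-1,0,0],[0,0,0,-0.227,-1,0,0],[0,0,0,-0.227,-1,0,0],[0,0,0,-0.227,-1,0,0],[0,0,0,-0.227,-1,0,0]]' >/dev/null
python3 -m inch '[[0,0,0,-0.227,-1,0,0],[0,0,0,-0.227,-1,0,0],[0,0,0,-0.227,-1,0,0],[0,0,0,-0.227,-1,0,0],[0,0,0,-0.227,-1,0,0],[0,0,0,-0.227,-1,0,0],[0,0,0,-0.227,-1,0,0],[0,0,0,-0.227,-1,0,0]]' >/dev/null
python3 -m inch '[[0,0,0,-0.227,-1,0,0],[0,0,0,-0.227,-1,0,0],[0,0,0,-0.227,-1,0,0],[0,0,0,-0.227,-1,0,0],[0,0,0,-0.227,-1,0,0],[0,0,0,-0.227,-1,0,0],[0,0,0,-0.227,-1,0,0],[0,0,0,-0.227,-1,0,0]]'
python3 -m inch '[[0,0,0,-0.227,-1,0,0],[0,0,0,-0.227,-1,0,0],[0,0,0,-0.227,-1,0,0],[0,0,0,-0.227,-1,0,0],[0,0,0,-0.227,-1,0,0],[0,0,0,-0.227,-1,0,0],[0,0,0,-0.227,-1,0,0],[0,0,0,0,0,0,0]]'
python3 - <<'E'
from h import *
hexd([444.5,-300.6,58],np.radians(184.5))
fr=grab_frame('wrist');save(fr,'wrist1.png')
E
```

```text
clock: 2.77
eef_pos: [384.6, -104.5, 253.2]
tcp_rot: [3.141, -0.0, -3.062]
contact_force: [0.8, 0.6, -0.0]
opening: 0.999
grasp_force: 0.0
clock: 3.43
eef_pos: [439.4, -278.0, 253.2]
tcp_rot: [-3.14, 0.001, -3.064]
contact_force: [0.5, -0.5, -0.3]
opening: 0.999
grasp_force: 0.0
shift [-0.13 -0.9   7.81] rz -0.0002 t 3.43
```

View pics/wrist1.png

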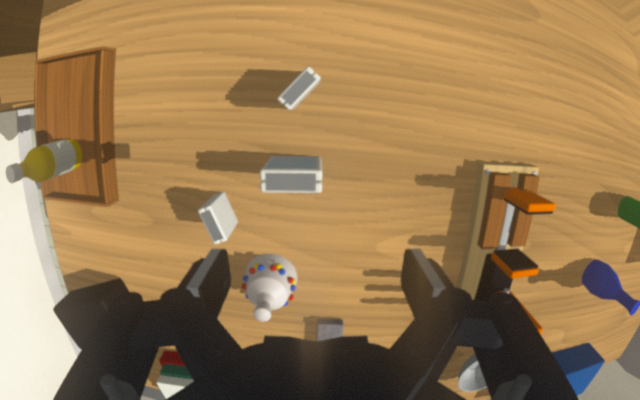

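The wrist view shows the mirror at (292,174), square to the fingers, with nothing near the finger paths. Now I descend and grip.

```bash
python3 -m inch '[[0,0,0,-0.13,-0.9,0.8,0],[0,0,0,0,0,1,0],[0,0,0,0,0,1,0],[0,0,0,0,0,1,0],[0,0,0,0,0,1,0],[0,0,0,0,0,1,0],[0,0,0,0,0,1,0],[0,0,0,0,0,0.6,0]]' 
python3 -m inch '[[0,0,0,0,0,0.4,0],[0,0,0,0,0,0,0],[0,0,0,0,0,0,0.5],[0,0,0,0,0,0,1],[0,0,0,0,0,0,1],[0,0,0,0,0,0,1],[0,0,0,0,0,0,1],[0,0,0,0,0,0,1]]' 40
```

```text
clock: 4.15
eef_pos: [441.6, -294.7, 66.0]
tcp_rot: [3.139, -0.003, -3.062]
contact_force: [-0.6, 0.5, 0.4]
opening: 1.001
grasp_force: 0.0
clock: 4.82
eef_pos: [444.0, -297.1, 59.6]
tcp_rot: [-3.14, 0.002, -3.062]
contact_force: [-0.2, 0.8, 8.4]
opening: 0.722
grasp_force: 44.5
```

```bash
python3 -m inch '[[0,0,0,0,0,-0.4,1],[0,0,0,0,0,-1,1],[0,0,0,0,0,-1,1],[0,0,0,0,0,-1,1],[0,0,0,0,0,-1,1],[0,0,0,0,0,-0.5,1],[0,0,0,0,0,0,1],[0,0,0,0,0,0,1]]' 40
python3 - <<'E'
from h import *
hexd([492.4,-5.1,182],np.radians(184.5))
E
```

```text
clock: 5.48
eef_pos: [443.2, -296.7, 181.6]
tcp_rot: [-3.141, 0.001, -3.062]
contact_force: [-1.1, 0.4, -2.7]
opening: 0.722
grasp_force: 44.2
shift [-2.89 11.47 -0.02] rz 0.0003 t 5.48
```

```bash
python3 -m inch '[[0,0,0,-0.1,0.4,0,1],[0,0,0,-0.2,0.8,0,1],[0,0,0,-0.2,0.8,0,1],[0,0,0,-0.2,0.8,0,1],[0,0,0,-0.2,0.8,0,1],[0,0,0,-0.2,0.8,0,1],[0,0,0,-0.2,0.8,0,1],[0,0,0,-0.2,0.8,0,1]]' >/dev/null
python3 -m inch '[[0,0,0,-0.2,0.8,0,1],[0,0,0,-0.2,0.8,0,1],[0,0,0,-0.2,0.8,0,1],[0,0,0,-0.2,0.8,0,1],[0,0,0,-0.2,0.8,0,1],[0,0,0,-0.2,0.8,0,1],[0,0,0,-0.2,0.6,0,1],[0,0,0,-0.19,0.2,0,1]]' >/dev/null
python3 -m inch '[[0,0,0,0,0,0,1],[0,0,0,0,0,0,1],[0,0,0,0,0,0,1]]' >/dev/null
python3 - <<'E'
from h import *
hexd([492.4,-5.1,95],np.radians(184.5))
for n in('top','scene'):
    fr=grab_frame(n);save(fr,n+'2.png');W=cloud(fr);
    a=np.radians(184.5);c=np.array([np.cos(a),np.sin(a)]);e=np.array([-c[1],c[0]]);O=np.array([526.3,-2.4])
    L=np.stack([(W[...,:2]-O)@c,(W[...,:2]-O)@e,W[...,2]],-1)
    p=fr['pixels'].astype(int);wh=(p.max(-1)-p.min(-1)<30)&(p.min(-1)>70)
    Q=L[wh&(L[...,0]>0)&(L[...,0]<70)&(abs(L[...,1])<33)&(L[...,2]>105)&(L[...,2]<215)]
    print(n,len(Q),np.percentile(Q,[1,50,99],axis=0).round(1).tolist() if len(Q) else '')
E
```

```text
shift [ 0.17 -0.11  3.41] rz 0.0002 t 7.07
top 0 
scene 490 [[14.1, -32.7, 122.7], [18.0, -3.3, 165.5], [33.2, 31.0, 200.4]]
```

View pics/scene2.png

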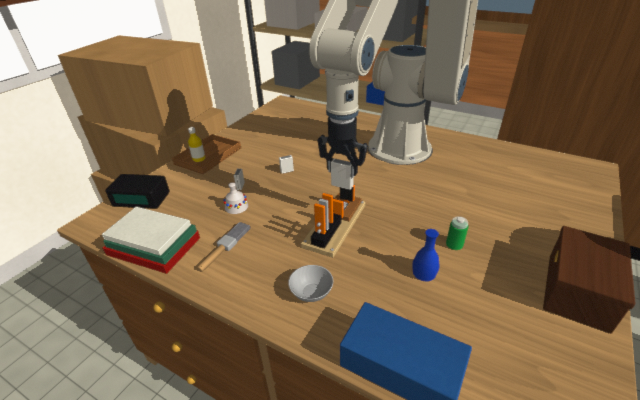

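The scene view shows the mirror held upright above the rails at (342,173), clear of both jaws. Next I lower it.

```bash
python3 -m inch '[[0,0,0,0.17,-0.11,0.3,1],[0,0,0,0,0,0.6,1],[0,0,0,0,0,0.6,1],[0,0,0,0,0,0.6,1],[0,0,0,0,0,0.6,1],[0,0,0,0,0,0.4,1],[0,0,0,0,0,0.15,1],[0,0,0,0,0,0,1]]'
python3 -m inch '[[0,0,0,0,0,0.1,1],[0,0,0,0,0,0,1]]'
```

```text
clock: 7.83
eef_pos: [492.3, -4.8, 98.6]
tcp_rot: [3.141, -0.002, -3.063]
contact_force: [-0.1, -0.6, -1.5]
opening: 0.725
grasp_force: 44.2
clock: 8.0
eef_pos: [493.4, -4.6, 97.3]
tcp_rot: [-3.142, 0.001, -3.062]
contact_force: [-0.1, 0.8, -1.8]
opening: 0.717
grasp_force: 44.2
```

```bash
python3 -m inch '[[0,0,0,0,0,0.06,1],[0,0,0,0,0,0.06,1],[0,0,0,0,0,0,1]]'; python3 -m inch '[[0,0,0,0,0,0.03,1],[0,0,0,0,0,0,1]]'
```

```text
clock: 8.25
eef_pos: [493.2, -4.5, 94.1]
tcp_rot: [-3.142, 0.0, -3.062]
contact_force: [-0.4, -0.0, -1.1]
opening: 0.72
grasp_force: 44.2
clock: 8.42
eef_pos: [493.3, -4.4, 93.6]
tcp_rot: [-3.142, 0.0, -3.062]
contact_force: [-0.6, 0.6, 2.0]
opening: 0.725
grasp_force: 44.5
```

```bash
python3 -m inch '[[0,0,0,0,0,0,0.15],[0,0,0,0,0,0,0],[0,0,0,0,0,0,0],[0,0,0,0,0,0,0],[0,0,0,0,0,-0.2,0],[0,0,0,0,0,-0.6,0],[0,0,0,0,0,-1,0],[0,0,0,0,0,-1,0]]' 22
python3 -m inch '[[0,0,0,0,0,-1,0],[0,0,0,0,0,-1,0],[0,0,0,0,0,-1,0],[0,0,0,-0.3,0,-0.3,0],[0,0,0,-1,0,0,0],[0,0,0,-1,0,0,0],[0,0,0,-1,0,0,0],[0,0,0,-1,0,0,0]]'
python3 - <<'E'
from h import *
a=np.radians(184.5);c=np.array([np.cos(a),np.sin(a)]);O=np.array([526.3,-2.4])
G=O-88*c;print(G);hexd([G[0],G[1],230],np.radians(94.5))
fr=grab_frame('scene');cv2.imwrite('pics/s3.png',cv2.resize(cv2.cvtColor(fr['pixels'][140:270,270:440],cv2.COLOR_RGB2BGR),None,fx=4,fy=4))
E
```

```text
clock: 9.08
eef_pos: [492.4, -4.5, 163.8]
tcp_rot: [3.141, -0.002, -3.062]
contact_force: [0.5, 1.3, 0.5]
opening: 1.001
grasp_force: 0.0
clock: 9.75
eef_pos: [601.5, 4.2, 245.5]
tcp_rot: [-3.142, -0.0, -3.062]
contact_force: [0.1, -0.2, -0.1]
opening: 0.994
grasp_force: 0.0
[614.02872537   4.50440042]
shift [-0.5  -0.03  0.62] rz 0.5003 t 9.75
```

View pics/s3.png

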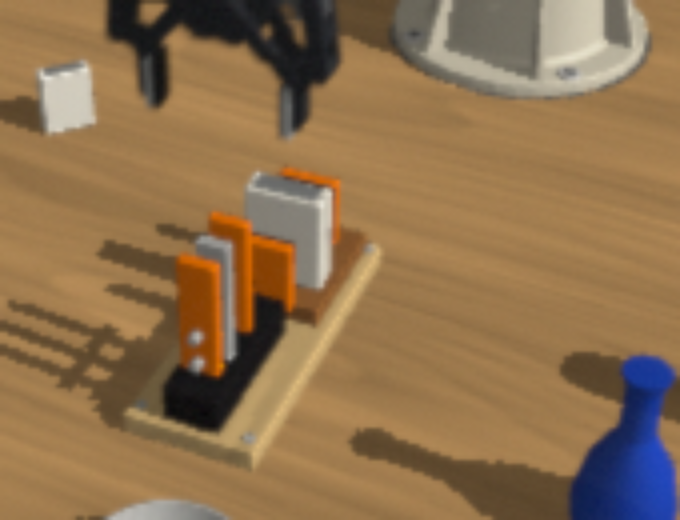

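The mirror stands upright on the rails between the jaws (crop (290,230)). Next I turn the gripper 90° over the grips.

```bash
python3 -m inch '[[0,0,0.0385,-0.5,0,0,0],[0,0,0.0385,0,0,0,0],[0,0,0.0385,0,0,0,0],[0,0,0.0385,0,0,0,0],[0,0,0.0385,0,0,0,0],[0,0,0.0385,0,0,0,0],[0,0,0.0385,0,0,0,0],[0,0,0.0385,0,0,0,0]]' >/dev/null
python3 -m inch '[[0,0,0.0385,0,0,0,0],[0,0,0.0385,0,0,0,0],[0,0,0.0385,0,0,0,0],[0,0,0.0385,0,0,0,0],[0,0,0.0385,0,0,0,0],[0,0,0,0,0,0,0],[0,0,0,0,0,0,0]]'
python3 - <<'E'
from h import *
hexd([614,4.5,138],np.radians(94.5))
E
```

```text
clock: 11.05
eef_pos: [612.6, 5.1, 245.4]
tcp_rot: [-3.141, -0.0, 1.653]
contact_force: [0.1, 0.2, -0.0]
opening: 0.999
grasp_force: 0.0
shift [-0.03  0.06  4.29] rz 0.001 t 11.05
```

```bash
python3 -m inch '[[0,0,0.001,-0.03,0.06,0.3,0],[0,0,0,0,0,0.8,0],[0,0,0,0,0,0.8,0],[0,0,0,0,0,0.8,0],[0,0,0,0,0,0.8,0],[0,0,0,0,0,0.6,0],[0,0,0,0,0,0.2,0],[0,0,0,0,0,0,0]]'
python3 -m inch '[[0,0,0,0,0,0,0.5],[0,0,0,0,0,0,1],[0,0,0,0,0,0,1],[0,0,0,0,0,0,1],[0,0,0,0,0,0,1],[0,0,0,0,0,0,1],[0,0,0,0,0,0,1],[0,0,0,0,0,0,1]]' 22
python3 -m inch '[[0,0,0,0,0,0,1],[0,0,0,0,0,0,1],[0,0,0,0,0,0,1],[0,0,0,0,0,0,1],[0,0,0,0,0,0,1],[0,0,0,0,0,0,1],[0,0,0,0,0,0,1],[0,0,0,0,0,0,1]]'
```

```text
clock: 11.72
eef_pos: [613.2, 4.4, 136.4]
tcp_rot: [-3.138, -0.0, 1.647]
contact_force: [-0.7, -0.1, 0.5]
opening: 0.999
grasp_force: 0.0
clock: 12.38
eef_pos: [612.6, 4.3, 141.2]
tcp_rot: [-3.139, 0.0, 1.646]
contact_force: [-15.7, -1.0, 24.4]
opening: 0.436
grasp_force: 19.6
clock: 13.05
eef_pos: [612.6, 4.3, 141.2]
tcp_rot: [-3.139, 0.0, 1.646]
contact_force: [-16.8, -1.2, 25.1]
opening: 0.431
grasp_force: 19.5
```

```bash
python3 -m inch '[[0,0,0,0,0,0,0],[0,0,0,0,0,0,0],[0,0,0,0,0,0,0],[0,0,0,0,-0.06,0,0],[0,0,0,0,0,0,0],[0,0,0,0,0,0,0],[0,0,0,0,0,0,0],[0,0,0,0,0,0,0]]' 22
python3 - <<'E'
from h import *
a=np.radians(184.5);c=np.array([np.cos(a),np.sin(a)]);e=np.array([-c[1],c[0]]);O=np.array([526.3,-2.4])
fr=grab_frame('top');W=cloud(fr);L=np.stack([(W[...,:2]-O)@c,(W[...,:2]-O)@e,W[...,2]],-1)
for z0,z1,n in((88,100,'jaw'),(108,122,'mirror')):
    Q=L[(L[...,0]>-5+10*(z0<100))&(L[...,0]<110)&(abs(L[...,1])<35)&(L[...,2]>z0)&(L[...,2]<z1)];print(n,len(Q),np.percentile(Q,[2,98],axis=0).round(1).tolist() if len(Q) else'')
E
python3 -m inch '[[0,0,0,0,0,0,1],[0,0,0,0,0,-0.1,1],[0,0,0,0,0,-0.1,1],[0,0,0,0,0,0,1],[0,0,0,0,0,0,1],[0,0,0,0,0,0,1],[0,0,0,0,0,0,1],[0,0,0,0,0,0,1]]' 22
python3 -m inch '[[0,0,0,0,0,0,1],[0,0,0,0,0,0,1],[0,0,0,0,0,0,1],[0,0,0,0,0,0,1],[0,0,0,0,0,0,1],[0,0,0,0,0,0,1]]'
```

```text
clock: 13.72
eef_pos: [612.8, 4.3, 138.2]
tcp_rot: [-3.142, 0.0, 1.646]
contact_force: [-0.3, -0.2, -0.4]
opening: 1.001
grasp_force: 0.0
jaw 0 
mirror 0 
clock: 14.43
eef_pos: [612.5, 4.3, 145.2]
tcp_rot: [-3.141, 0.0, 1.646]
contact_force: [-8.1, -0.2, 19.1]
opening: 0.431
grasp_force: 20.6
clock: 14.93
eef_pos: [612.5, 4.3, 145.3]
tcp_rot: [-3.141, 0.0, 1.646]
contact_force: [-8.0, 0.1, 17.4]
opening: 0.433
grasp_force: 20.6
```

```bash
python3 -m inch '[[0,0,0,0,0,0,0],[0,0,0,0,0,0.1,0],[0,0,0,0,0,0.1,0],[0,0,0,0,-0.04,0,0],[0,0,0,0,0,0,0],[0,0,0,0,0,0,0],[0,0,0,0,0,0,0],[0,0,0,0,0,0,0]]' 22
python3 - <<'E'
from h import *
fr=grab_frame('scene');cv2.imwrite('pics/s4.png',cv2.resize(cv2.cvtColor(fr['pixels'][140:270,270:440],cv2.COLOR_RGB2BGR),None,fx=4,fy=4))
E
```

```text
clock: 15.6
eef_pos: [611.9, 4.2, 138.3]
tcp_rot: [3.142, -0.0, 1.646]
contact_force: [0.3, -0.1, -0.4]
opening: 1.001
grasp_force: 0.0
```

View pics/s4.png

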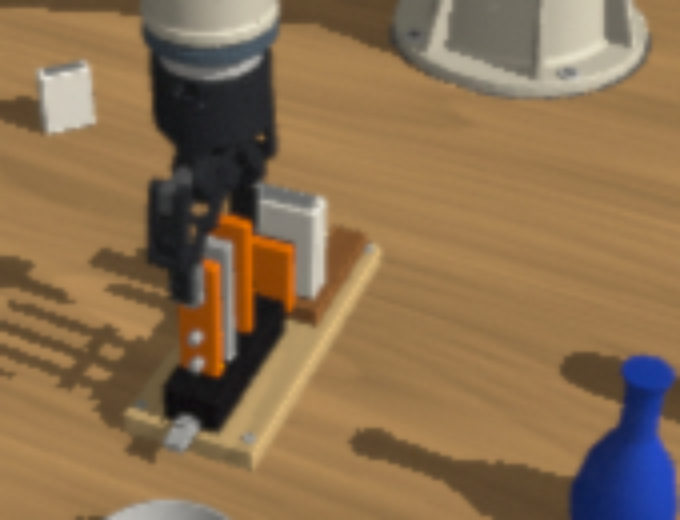

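The mirror (crop (295,240)) is still upright and has moved nearer the fixed jaw. The bar now sticks out at the back (180,432), and the grips are back at rest. Third squeeze.

```bash
python3 -m inch '[[0,0,0,0,0,0,1],[0,0,0,0,0,-0.1,1],[0,0,0,0,0,-0.05,1],[0,0,0,0,0,0,1],[0,0,0,0,0,0,1],[0,0,0,0,0,0,1],[0,0,0,0,0,0,1],[0,0,0,0,0,0,1]]' 22
python3 -m inch '[[0,0,0,0,0,0,1],[0,0,0,0,0,0,1],[0,0,0,0,0,0,1],[0,0,0,0,0,0,1],[0,0,0,0,0,0,1],[0,0,0,0,0,0,1]]'
```

```text
clock: 16.32
eef_pos: [612.3, 4.2, 143.9]
tcp_rot: [3.14, 0.0, 1.646]
contact_force: [-3.6, 0.3, 15.6]
opening: 0.539
grasp_force: 20.5
clock: 16.82
eef_pos: [612.3, 4.3, 144.0]
tcp_rot: [3.14, 0.0, 1.646]
contact_force: [-5.1, 1.1, 14.7]
opening: 0.54
grasp_force: 20.5
```

The grips stalled at about 46–47 mm, under the 48 mm threshold, so I release and squeeze once more, slightly harder (24 N).

```bash
python3 -m inch '[[0,0,0,0,0,0,0],[0,0,0,0,0,0.1,0],[0,0,0,0,0,0.05,0],[0,0,0,0,-0.02,0,0],[0,0,0,0,0,0,0],[0,0,0,0,0,0,0],[0,0,0,0,0,0,0],[0,0,0,0,0,0,0]]' 24
python3 -m inch '[[0,0,0,0,0,0,1],[0,0,0,0,0,-0.1,1],[0,0,0,0,0,0,1],[0,0,0,0,0,0,1],[0,0,0,0,0,0,1],[0,0,0,0,0,0,1],[0,0,0,0,0,0,1],[0,0,0,0,0,0,1]]' 24
python3 -m inch '[[0,0,0,0,0,0,1],[0,0,0,0,0,0,1],[0,0,0,0,0,0,1],[0,0,0,0,0,0,1],[0,0,0,0,0,0,1],[0,0,0,0,0,0,1]]'
```

```text
clock: 17.48
eef_pos: [611.3, 4.2, 138.3]
tcp_rot: [-3.142, 0.0, 1.646]
contact_force: [0.5, 0.1, 0.5]
opening: 0.997
grasp_force: 0.0
clock: 18.15
eef_pos: [612.2, 4.2, 142.0]
tcp_rot: [3.139, 0.0, 1.646]
contact_force: [0.6, -0.2, 7.1]
opening: 0.618
grasp_force: 23.8
clock: 18.65
eef_pos: [612.2, 4.2, 142.0]
tcp_rot: [3.139, 0.0, 1.646]
contact_force: [-0.4, 0.3, 7.3]
opening: 0.616
grasp_force: 23.8
```

This squeeze stalled at about 53 mm under 24 N, so the mirror is firm. I release and retreat upwards.

```bash
python3 -m inch '[[0,0,0,0,0,0,0],[0,0,0,0,0,0.1,0],[0,0,0,0,0,0,0],[0,0,0,0,0,0,0],[0,0,0,0,0,0,0],[0,0,0,0,0,-0.3,0],[0,0,0,0,0,-0.8,0],[0,0,0,0,0,-1,0]]'
python3 -m inch '[[0,0,0,0,0,-1,0],[0,0,0,0,0,-1,0],[0,0,0,0,0,-1,0],[0,0,0,-1,0,-0.5,0],[0,0,0,-1,0,0,0],[0,0,0,-1,0,0,0],[0,0,0,-1,0,0,0],[0,0,0,-1,0,0,0]]'
python3 -m inch '[[0,0,0,-1,0,0,0],[0,0,0,-1,0,0,0],[0,0,0,-0.5,0,0,0],[0,0,0,0,0,0,0],[0,0,0,0,0,0,0],[0,0,0,0,0,0,0]]'
python3 - <<'E'
from h import *
a=np.radians(184.5);c=np.array([np.cos(a),np.sin(a)]);e=np.array([-c[1],c[0]]);O=np.array([526.3,-2.4])
fr=grab_frame('top');save(fr,'top5.png');W=cloud(fr);L=np.stack([(W[...,:2]-O)@c,(W[...,:2]-O)@e,W[...,2]],-1)
for lo,hi,z0,z1,n in((2,110,86,100,'jaw'),(-5,110,106,124,'mirror'),(-130,-40,144,156,'grips')):
    Q=L[(L[...,0]>lo)&(L[...,0]<hi)&(abs(L[...,1])<40)&(L[...,2]>z0)&(L[...,2]<z1)];print(n,len(Q),np.percentile(Q,[1,99],axis=0).round(1).tolist() if len(Q) else'')
fr=grab_frame('scene');save(fr,'scene5.png')
E
```

```text
clock: 19.32
eef_pos: [610.1, 4.2, 190.2]
tcp_rot: [-3.138, -0.0, 1.646]
contact_force: [0.8, 0.0, -0.3]
opening: 1.001
grasp_force: 0.0
clock: 19.98
eef_pos: [620.6, -121.6, 279.2]
tcp_rot: [3.141, 0.0, 1.646]
contact_force: [0.2, -0.3, -0.3]
opening: 1.004
grasp_force: 0.0
clock: 20.48
eef_pos: [625.2, -181.8, 278.4]
tcp_rot: [-3.141, -0.001, 1.646]
contact_force: [0.2, 0.4, -0.0]
opening: 1.0
grasp_force: 0.0
jaw 159 [[24.0, -30.6, 87.0], [38.4, 22.8, 99.2]]
mirror 338 [[0.7, -32.4, 109.1], [24.6, 27.2, 117.8]]
grips 202 [[-116.5, -14.9, 144.4], [-57.6, 13.9, 152.3]]
```

View pics/top5.png

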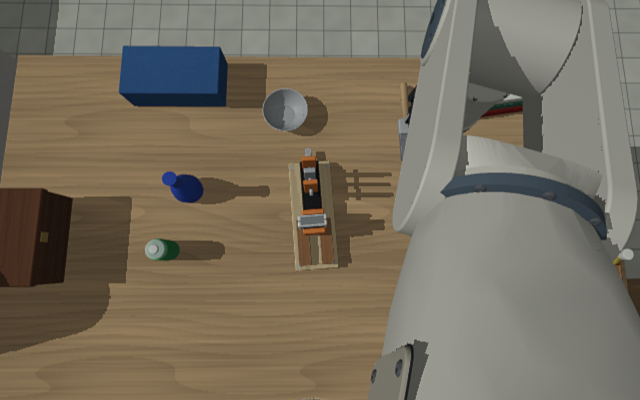

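View pics/scene5.png

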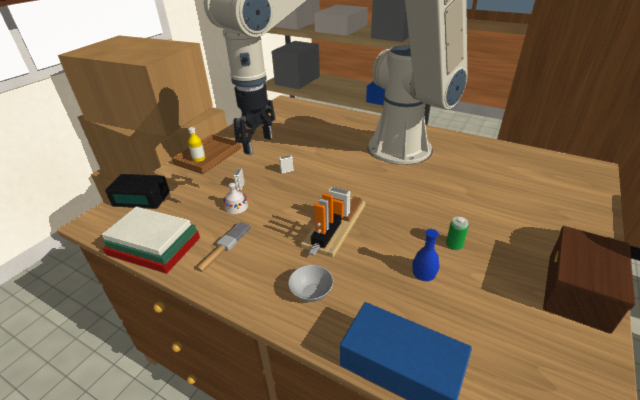

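Both views show the mirror upright between the jaws (top view (312,221)), with its faces at 0.7 and 24.6 mm and the jaw at 24 mm. The grips are back at rest, the bystanders in view look unmoved and the robot is clear.

```bash
python3 -c "
from rig import r
print(r.sign_off())"
```

```text
the job is handed in; nothing more can be done
None
```

The mirror stands upright on the rails, about 3 mm off centre, clamped firmly after four squeezes (the last stalled at about 53 mm under 24 N), with the grips released and the job handed in at about 20 s.

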